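# Lock the jig fence on a glass rear panel

### The arm

A 6-joint arm with a two-finger parallel gripper is mounted at the origin on the work surface. World frame = base frame: x ahead of the robot, y to its left, z up, the work surface at z = 0. Lengths are in m, angles in rad, forces in N, time in s.
With the tool pointing down it reaches from about 0.35 to 0.775 m from the base axis. Payload 7.3 kg.
Tool frame: the origin (TCP) lies at the very end of the fingers, on their centre line; the grasp point (between the pads) lies 19 mm behind it (robot.pinch_z is the distance from the TCP to the grasp point, in m); z points along the fingers, y is the line along which they close (so a half turn about z gives the same grasp; the last joint's range is limited). The gripper opens to 92 mm and grips with 3 to 60 N. Pads are 19 mm wide; open, the fingers measure 130 mm over their backs; the gripper's body (75 mm by 190 mm) begins 47 mm behind the grasp point.
Start: joints at [-0.146, 0.342, 1.524, -0, 1.275, -0.146], TCP at [0.525, 0, 0.188] pointing down, gripper open.
Joint ranges: [-2.53, 2.53], [-0.77, 2.02], [0.04, 2.7], [-1, 4.14], [0.28, 2.66], [-3.11, 3.11]. Speed limits (rad/s): [2.57, 2.57, 3.14, 3.14, 3.14, 3.14].

### API

Orientations are given as [roll, pitch, yaw] about the fixed x, y, z axes, in that order (R = Rz(yaw) Ry(pitch) Rx(roll)).
In Python, from cell import robot gives the robot as it stands.
- The arm moves only by the tool move_arm, never from a script. Its argument "motion" is a list of rows, each a list of 6 numbers: the shift along the tool's x, y, z in units of 0.1 m (1.0 is 0.1 m), then the turn, a rotation vector about the tool's x, y, z in units of pi rad (1.0 is pi rad). In form: [[dx, dy, dz, rx, ry, rz], ...]. A call has 1 to 12 rows; each row is the pose to reach, as a shift and turn from the pose commanded when the call began, along the tool's axes at that moment, turning the shorter way round; what a row does not reach only later rows make up. A row lasts 1/8 s, in which the tool goes at most 62.5 mm and 10.7 degrees, less where a joint would pass 70% of its speed; a pose out of reach is approached as far as the arm can. A call with a number of a shift or a turn outside -1 to 1 is refused whole. A call with a gripper value outside its range is refused whole. "fingers" is the opening, from -1 (shut) to 1 (fully open), set as the call begins (left out, the last holds). The fingers move at their own pace and stop on an object; "newtons" is the grip in N (left out, the last holds). Time passes only in rows, so rows that repeat a pose let the fingers close. It gives the time, the measured TCP pose, the force, the opening and the grip force at its end, in the units of the state.
- robot.observe(): the state, without advancing time (a new reading comes with each control period).
- robot.read_camera(name): name is "scene" or "side" or "wrist"; returns a dict with "image" (480x640x3 uint8, red, green, blue), "range_z" (480x640 float32, m along the optical axis (not along the pixel's ray), 0 where there is no reading), "vfov" (degrees; the focal length in pixels is half the picture's height over the tangent of half this angle, whatever the lens; pixels are square), "cx", "cy" (the principal point, pixels), "extrinsics" (4x4, takes a point from camera to world coordinates); the wrist camera has in their place "hand_eye" (4x4, takes a point from camera to tool coordinates, whose origin is the TCP and whose axes are the flange's). Camera axes: x right, y up, looking along -z (the intrinsics and any distortion apply to the point x, -y, -z); pixel columns grow to the right and rows downward; lengths in m; the calibration is good to about 2 mm. A picture is of the moment at which its call begins: read the wrist's pose just before it.
- robot.hand_in(): hands the job in; it is judged then, once.
The state is a dict: "time": time; "qpos": joint angles; "qvel": joint speeds; "joint_efforts": joint torques, N m; "tool_pos": TCP position; "tool_rot": TCP orientation; "contact_force": force on the tool from outside, world axes, zero at the start; "torque": the same for the moment, N m; "opening": finger opening in m; "grip_force": force on a finger pad.
Only numpy, scipy, OpenCV 4.12 (cv2) and the standard library are available. Lean on these libraries where they do the work, as an engineer would, in place of code of your own. Each camera call takes 0.05 s, during which the arm holds its last target. There are 200 camera calls.

### The job

Slide the blue fence of the phone jig gently up to the smoky glass panel and on until the panel sits snug between fence and stop; do not press hard, it is glass. Then lock the fence: turn its black knob clockwise (seen from above) until the resistance rises sharply, add one eighth of a turn more and no further, and let go. Leave the phone case and the orange pry tool where they are.

Things in the scene. Friction and masses are not known exactly. Their poses are not given: they have to be found in the camera images.
- jig: Fixed aluminium base plate 190 x 250 x 12 mm on the ledge, carrying everything below. Origin on the ledge, 30 mm to +y of the plate's centre, under the middle line of fence, knob and stop; z up; the fence slides along the jig's y axis, +y towards the stop. A pale green bed pad (top at z = 14 mm) carries the panel.
- stop_face (a point): Middle of the inner face of the fixed blue stop bar at the jig's +y end, 150 mm long, at 21 mm height (top of the bar at 28 mm). Axes as the jig's; the face looks to -y.
- fence_face (a point): Middle of the pushing face of the blue sliding fence bar (130 mm long, top at 29 mm height); the face looks to +y, axes as the jig's. Its distance to stop_face along y is the room for the panel (72 mm when snug). Unlocked, the fence slides along y only, 45 mm of travel, against about 5 N of friction.
- knob_grip (a point): Grip point on the vertical axis of the lock knob, 69 mm above the ledge, 35 mm behind (-y of) the fence face; axes as the jig's, not turning with the knob. Round black ribbed knob, 40 mm diameter, underside at 57 mm and top at 82 mm height, 10 mm clear of a 56 x 56 mm fence block. Grip it from above at any yaw; the fence may be slid by holding it.
- lock_screw (a point): Point on the knob's axis, 47 mm high, where its screw enters the fence block; axes as the jig's. Clockwise from above tightens: loose (about 0.05 N m) for 0.1 to 0.45 of a turn, different each time, then the lock bites and within about 5 degrees it takes about 0.3 N m to turn on; it stays where left. The bite cannot be seen, only felt.
- glass_panel: Loose smoky glass phone rear panel, 146 mm (its x) x 72 mm (its y) x 6 mm, 70 g, lying flat on the jig's bed between fence and stop with some play on both sides and a slight skew; it slides and squares up when pushed. Origin at the centre of its underside.
- lock_unit: Lock unit with its brake shoe, hidden inside the fence block on the knob's axis, 30 mm above the ledge; it rides with the fence and its pose does not show the shoe. The screw presses the shoe down on the rail; past the bite its force on the rail grows with the further turn, 12 N per radian, about 9.5 N at an eighth of a turn.
- lock_rail: Steel guide strip 22 mm wide, 120 mm long along y, 1.5 mm tall, fixed on the base plate under the fence block (origin at the centre of its underside, 12 mm high).
- phone_case: Bystander: loose cracked navy phone case 150 x 76 x 10 mm, open side up; origin at the centre of its underside.
- pry_tool: Bystander: loose orange triangular pry tool about 36 x 36 x 4 mm; origin near the centre of its underside.
Mind the look-alikes: they are no part of the job. Leave any red or yellow look-alike of the glass_panel alone.

How it is judged:
By the outcome, as a careful person would: the job done as asked, in the order asked, and still so for the second after the job is handed in, with the robot touching nothing.
It also fails if it takes over 72 s, if anything falls off the work surface, if the arm or the gripper's body presses on something with over 40 N, if the wrist force passes 120 N, or if a joint passes its speed limit or range.

## Working session

There is one attempt and no reset: what is moved stays moved. The work goes in short steps, Python scripts to look and compute and a tool call to move; the robot and the scene stay as the last step left them, time stands still between calls to the robot, and variables do not carry over. Pictures are saved under pics/ and viewed, at most 10 in all, crops included, and the job is handed in when it is done.

Besides the shell and the picture viewer there is one more tool, called after "Call:" by a JSON object that holds its "api" and its "payload". move_arm: Moves the arm, as the interface text tells. Shifts and turns lie within -1 to 1; 1 stands for 0.1 m of shift or pi rad of turn. Its arguments: {"type":"object","properties":{"motion":{"type":"array"},"fingers":{"type":"number"},"newtons":{"type":"number"}},"required":["motion"]}

```bash
ls; mkdir -p pics; cat > h.py <<'E'
import numpy as np, cv2
from cell import robot
from scipy.spatial.transform import Rotation as R
def cam(n):
    s=robot.observe(); c=robot.read_camera(n)
    c["f"]=240/np.tan(np.radians(c["vfov"])/2)
    if "extrinsics" in c: c["T"]=c["extrinsics"]
    else:
        T=np.eye(4); T[:3,:3]=R.from_euler("xyz",s["tool_rot"]).as_matrix() if np.shape(s["tool_rot"])==(3,) else np.array(s["tool_rot"]); T[:3,3]=s["tool_pos"]; c["T"]=T@c["hand_eye"]
    return c
def save(c,n,crop=None,k=1):
    im=c["image"]
    if crop: a,b,w,h=crop; im=im[b:b+h,a:a+w]
    cv2.imwrite("pics/"+n,cv2.resize(im[:,:,::-1],None,fx=k,fy=k,interpolation=cv2.INTER_CUBIC))
def pt(c,u,v,z=None):
    d=np.array([(u-c["cx"])/c["f"],-(v-c["cy"])/c["f"],-1.])
    T=np.array(c["T"])
    if z is None:
        r=c["range_z"][int(round(v)),int(round(u))]; return T[:3,:3]@(d*r)+T[:3,3]
    w=T[:3,:3]@d; return T[:3,3]+w*(z-T[2,3])/w[2]
E
python3 - <<'E'
from h import *
s=robot.observe(); print(s)
for n in("scene","wrist"):
    c=cam(n); save(c,n+"0.png"); print(n,c["vfov"],c["cx"],c["cy"],c["T"],[k for k in c])
E
```

```text
pics
{'time': 0.0, 'qpos': array([-1.46020467e-01,  3.42674807e-01,  1.52498209e+00, -3.84320693e-06,
        1.27541959e+00, -1.46019587e-01]), 'qvel': array([-0.00063479,  0.00041881, -0.00024774, -0.00167635,  0.00064715,
       -0.0005144 ]), 'joint_efforts': array([ 7.61924657e-04, -4.31245601e+01, -2.44219762e+01,  7.17750052e-02,
        5.59406646e-02, -1.04314388e-04]), 'tool_pos': array([5.24545497e-01, 7.70310098e-05, 1.87682073e-01]), 'tool_rot': array([-3.14012408e+00, -2.12263296e-04,  1.57079641e+00]), 'contact_force': array([ 0.52042569, -0.01757256, -0.61153239]), 'torque': array([-0.0176    , -0.03094171,  0.01887408]), 'grip_force': 0.0, 'opening': 0.092333680951392}
scene 45.99022696477867 317.9284664042755 235.42408665708425 [[ 6.05187310e-01 -5.86501558e-01  5.38297542e-01  1.15631599e+00]
 [ 7.96083111e-01  4.45869542e-01 -4.09209031e-01 -4.97594506e-01]
 [-8.74425958e-06  6.76177694e-01  7.36738574e-01  9.71498144e-01]
 [ 0.00000000e+00  0.00000000e+00  0.00000000e+00  1.00000000e+00]] ['image', 'range_z', 'vfov', 'cx', 'cy', 'extrinsics', 'f', 'T']
wrist 70.21266028818403 318.2731084409254 244.46040904122842 [[ 9.99998420e-01 -1.31934893e-03  1.19169378e-03  5.25291256e-01]
 [ 8.83506929e-04  9.50449916e-01  3.10876464e-01  8.51595173e-02]
 [-1.54279979e-03 -3.10874920e-01  9.50449580e-01  3.84175834e-01]
 [ 0.00000000e+00  0.00000000e+00  0.00000000e+00  1.00000000e+00]] ['image', 'range_z', 'vfov', 'cx', 'cy', 'hand_eye', 'f', 'T']
```

View pics/scene0.png

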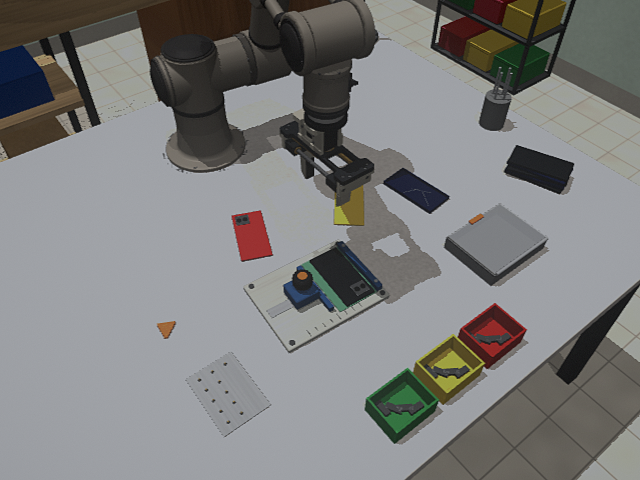

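View pics/wrist0.png

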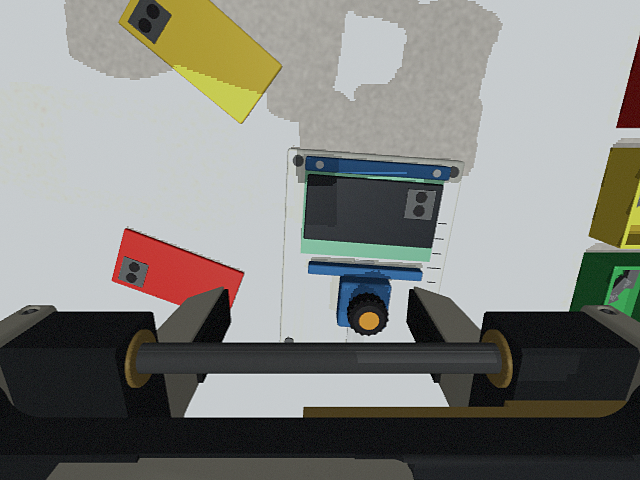

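The scene view shows the jig near (315,295). In the wrist view the fence runs (308,266)-(422,274), the knob is at (370,318) and the stop at (306,158)-(454,172), so jig +y is roughly world +y with a small skew.

```bash
python3 - <<'E'
from h import *
np.set_printoptions(precision=4,suppress=True)
c=cam("wrist")
for n,p in dict(knob=(370,321),knobrim=(370,303),plateL=(293,220),plateR=(452,190),table=(250,200),fenceL=(314,266),fenceR=(416,273),stopL=(311,162),stopR=(445,175),panel=(360,215),knobpl=(340,345)).items(): print(n,pt(c,*p))
S=cam("scene")
for n,p in dict(knob=(302,277),plate=(262,290),table=(235,290)).items(): print("S",n,pt(S,*p))
save(c,"w1.png",(270,135,220,220),2.7); save(S,"s1.png",(235,225,170,135),4)
E
```

```text
knob [ 0.5768 -0.0936  0.0835]
knobrim [ 0.5765 -0.0757  0.0796]
plateL [ 0.4967 -0.0073  0.0138]
plateR [0.6714 0.0257 0.01  ]
table [0.4475 0.0127 0.0009]
fenceL [ 0.5202 -0.056   0.0298]
fenceR [ 0.635  -0.0648  0.0287]
stopL [0.5174 0.0568 0.0272]
stopR [0.6557 0.0439 0.0269]
panel [ 0.5704 -0.0001  0.0201]
knobpl [0.5311 0.0313 0.3059]
S knob [ 0.5765 -0.0969  0.0813]
S plate [ 0.5089 -0.154   0.0128]
S table [ 0.4659 -0.1957  0.0008]
```

View pics/w1.png

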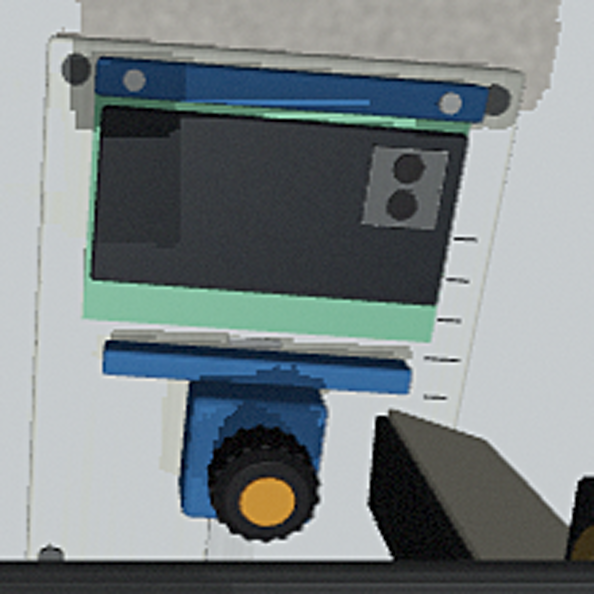

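The crop shows the stop's inner top edge (95,97)-(485,123), the fence front top edge (105,342)-(410,362), and the orange knob cap centre at (268,500). The panel is nearer the stop, with about 25 mm of gap on the fence side.

```bash
python3 - <<'E'
from h import *
np.set_printoptions(precision=4,suppress=True)
c=cam("wrist")
f=lambda x,y,z:pt(c,270+x/2.7,135+y/2.7,z)
s1,s2=f(95,97,.028),f(485,123,.028); a1,a2=f(105,342,.029),f(410,362,.029)
k=f(268,500,.0825)
print(s1,s2,np.linalg.norm(s2-s1),a1,a2,np.linalg.norm(a2-a1),k)
for p,q in((s1,s2),(a1,a2)): print(np.degrees(np.arctan2(*(q-p)[1::-1])))
d=(s2-s1)[:2];d/=np.linalg.norm(d); n=np.array([-d[1],d[0]])
ms,ma=(s1+s2)/2,(a1+a2)/2
print("gap",(ms-ma)[:2]@n,"lat",(ms-ma)[:2]@d,"knob rel fence",(k-ma)[:2]@d,(k-ma)[:2]@n)
S=cam("scene")
z=S["range_z"];v,u=np.mgrid[240:320,260:340]
P=np.array([pt(S,x,y) for x,y in zip(u.ravel(),v.ravel())])
m=P[:,2]>.078; Q=P[m]; print("scene knob top",m.sum(),Q.mean(0),(Q.min(0)+Q.max(0))/2,Q.max(0)-Q.min(0))
E
```

```text
[0.5117 0.0479 0.028 ] [0.661  0.0383 0.028 ] 0.14968386075940016 [ 0.5147 -0.0513  0.029 ] [ 0.6414 -0.06    0.029 ] 0.12693898943743545 [ 0.5764 -0.0935  0.0825]
-3.6928253121492363
-3.942869892237897
gap 0.09910993988904758 lat 0.0019143919198731478 knob rel fence 0.0008102793064799647 -0.037853310901868886
scene knob top 263 [ 0.6511 -0.1494  0.1969] [ 0.8552 -0.288   0.5248] [0.6023 0.4191 0.8935]
```

Call:
{"api": "move_arm", "payload": {"motion": [[-0.92,0.515,0.6,0,0,-0.48],[-0.92,0.515,0.6,0,0,-0.48],[-0.92,0.515,0.6,0,0,-0.48],[-0.92,0.515,0.6,0,0,-0.48],[-0.92,0.515,0.6,0,0,-0.48],[-0.92,0.515,0.6,0,0,-0.48],[-0.92,0.515,0.6,0,0,-0.48],[-0.92,0.515,0.6,0,0,-0.48],[-0.92,0.515,0.6,0,0,-0.48],[-0.92,0.515,0.6,0,0,-0.48],[-0.92,0.515,0.6,0,0,-0.48],[-0.92,0.515,0.6,0,0,-0.48]], "fingers": 1, "newtons": 35}}

```text
time: 1.8
tool_pos: [0.5765, -0.092, 0.1283]
tool_rot: [-3.142, 0.0, 3.078]
contact_force: [0.3, 0.1, -0.1]
opening: 0.0917
grip_force: 0.0
```

```bash
python3 - <<'E'
from h import *
s=robot.observe(); print(s["qpos"],s["tool_pos"],s["tool_rot"],s["contact_force"],s["torque"])
c=cam("wrist"); save(c,"w2.png")
S=cam("side"); save(S,"side.png")
E
```

```text
[-2.89487203e-01  4.99817740e-01  1.44615815e+00 -1.11639618e-06
  1.19557985e+00 -1.79640022e+00] [ 0.57650023 -0.09199653  0.1283295 ] [-3.14158338e+00  3.57485882e-05  3.07770976e+00] [ 0.27716962  0.13522145 -0.05953982] [ 0.10170707 -0.08510068 -0.04128864]
```

View pics/w2.png

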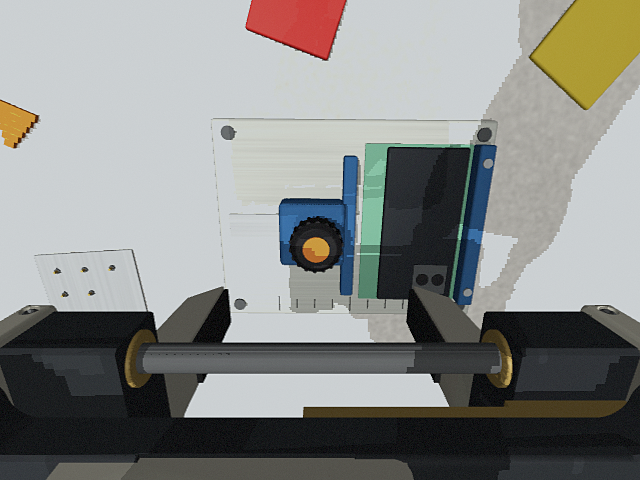

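The knob cap is centred at (316,250), between the open fingers; the fence edge runs at about u=357 and the stop's inner edge at about (472,150)-(458,300).

```bash
python3 - <<'E'
from h import *
np.set_printoptions(precision=4,suppress=True)
c=cam("wrist"); s=robot.observe()
k=pt(c,316,250,.0825); a1,a2=pt(c,357.5,157,.029),pt(c,352,294,.029)
s1,s2=pt(c,474,147,.028),pt(c,457,302,.028)
print(k,a1,a2,s1,s2,s["tool_pos"])
d=(a2-a1)[:2];d/=np.linalg.norm(d);e=(s2-s1)[:2];e/=np.linalg.norm(e)
n=np.array([-d[1],d[0]]);print(d,e,abs((s1+s2-a1-a2)[:2]/2@n),(k-(a1+a2)/2)[:2]@d,(k-(a1+a2)/2)[:2]@n)
E
```

```text
[ 0.5757 -0.0933  0.0825] [ 0.5138 -0.0546  0.029 ] [ 0.6408 -0.0632  0.029 ] [0.5118 0.0431 0.028 ] [0.6563 0.0381 0.028 ] [ 0.5766 -0.092   0.1284]
[ 0.9977 -0.068 ] [ 0.9994 -0.0343] 0.09971975770497417 0.000775734139134397 -0.03438186300797674
```

Call:
{"api": "move_arm", "payload": {"motion": [[0.0,-0.01,0.3,0,0,0],[0.0,-0.01,0.6,0,0,0],[0.0,-0.01,0.7,0,0,0],[0.0,-0.01,0.77,0,0,0],[0.0,-0.01,0.77,0,0,0],[0.0,-0.01,0.77,0,0,0]]}}

```text
time: 2.7
tool_pos: [0.5771, -0.0932, 0.0523]
tool_rot: [-3.141, 0.002, 3.079]
contact_force: [0.9, 0.0, 0.3]
opening: 0.0922
grip_force: 0.0
```

Call:
{"api": "move_arm", "payload": {"motion": [[0,0,0,0,0,0],[0,0,0,0,0,0],[0,0,0,0,0,0],[0,0,0,0,0,0],[0,0,0,0,0,0],[0,0,0,0,0,0],[0,0,0,0,0,0],[0,0,0,0,0,0]], "fingers": -1, "newtons": 35}}

```text
time: 3.7
tool_pos: [0.5765, -0.093, 0.0513]
tool_rot: [-3.142, 0.0, 3.079]
contact_force: [-0.3, 0.1, -0.0]
opening: 0.0165
grip_force: 0.0
```

```bash
cat > st.py <<'E'
from h import *
np.set_printoptions(precision=4,suppress=True)
s=robot.observe(); print(s["time"],s["tool_pos"],"yaw",np.degrees(s["tool_rot"][2]),"F",s["contact_force"],"T",s["torque"],s["opening"],s["grip_force"])
E
python3 st.py
```

```text
3.7 [ 0.5765 -0.093   0.0513] yaw 176.39972289871406 F [-0.3363  0.0739 -0.0238] T [ 0.1716 -0.0551  0.0168] 0.016502660450846356 0.0
```

```bash
python3 - <<'E'
from h import *
S=cam("side"); W=cam("wrist")
cv2.imwrite("pics/both.png",np.hstack([cv2.resize(W["image"],(400,300)),cv2.resize(S["image"],(400,300))])[:,:,::-1])
E
```

```text
(no output)
```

View pics/both.png

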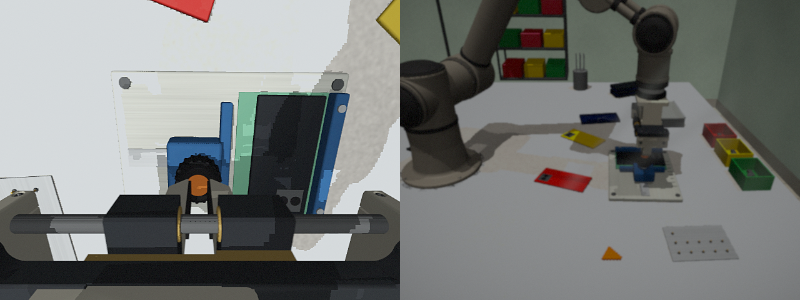

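The wrist half shows the fingers closed right over the orange cap at (198,185), narrower than the knob. I'll check the height from the side with a crop.

```bash
python3 st.py; python3 - <<'E'
from h import *
S=cam("side"); a=(320,120,160,120)
W=cam("wrist")
save(S,"sd.png",(330,130,130,195),3)
w=W["image"][180:440,200:440]
s=S["image"][130:325,330:460]
cv2.imwrite("pics/z.png",np.hstack([cv2.resize(w,None,fx=2,fy=2)[:500],cv2.resize(s,(318,500))])[:,:,::-1])
for n,p in dict(cap=(316,298),).items(): print(pt(W,*p))
E
```

```text
3.8 [ 0.5765 -0.093   0.0514] yaw 176.39897475225402 F [ 0.5891 -0.8318 -0.2451] T [ 0.075  -0.1046 -0.013 ] 0.008459955711991055 0.0
[ 0.57630513 -0.09382936  0.08262448]
```

View pics/z.png

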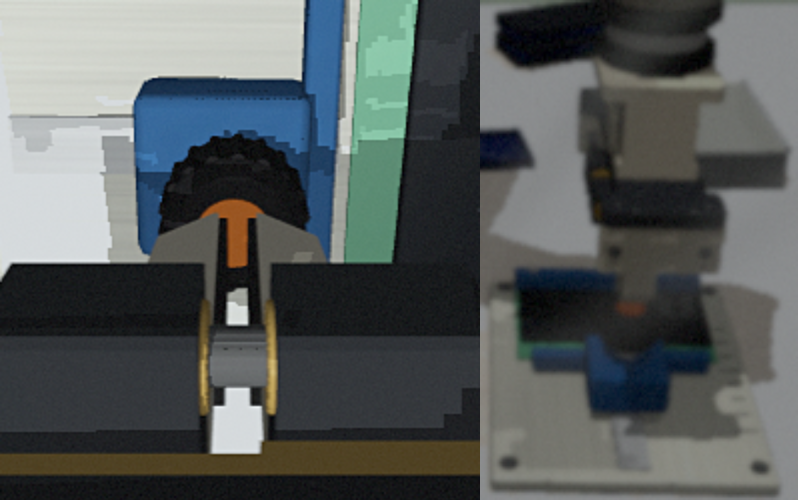

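The fingers seem to be above the knob: in the side view the orange cap lies below the fingertips at (630,308). I'll measure the fingertip height from depth.

```bash
python3 - <<'E'
from h import *
np.set_printoptions(precision=4,suppress=True)
W=cam("wrist")
for p in ((300,288),(340,288),(300,295),(290,305),(348,300),(316,290),(316,285)): print(p,pt(W,*p))
S=cam("side")
for v in range(225,265,3): print(v,pt(S,330+(635-480)/318*130,v),S["image"][v,393])
print(robot.pinch_z)
E
```

```text
(300, 288) [ 0.5702 -0.102   0.0821]
(340, 288) [ 0.5717 -0.0807  0.0816]
(300, 295) [ 0.5655 -0.1007  0.0999]
(290, 305) [ 0.5654 -0.1048  0.1094]
(348, 300) [ 0.5671 -0.0782  0.1046]
(316, 290) [ 0.5672 -0.0932  0.0917]
(316, 285) [ 0.5691 -0.0934  0.0817]
225 [ 0.5565 -0.1801  0.1744] [64 62 55]
228 [ 0.5569 -0.18    0.1695] [65 64 54]
231 [ 0.5572 -0.1803  0.1646] [68 64 56]
234 [ 0.5579 -0.1789  0.1588] [68 65 60]
237 [ 0.5734 -0.1114  0.1156] [66 64 57]
240 [ 0.5737 -0.112   0.1103] [64 62 56]
243 [ 0.5746 -0.1099  0.1035] [64 63 57]
246 [ 0.577  -0.1015  0.0928] [61 53 47]
249 [ 0.579  -0.0945  0.0829] [80 50 36]
252 [ 0.5772 -0.1048  0.0832] [69 44 32]
255 [ 0.576  -0.1119  0.0817] [34 34 34]
258 [ 0.5757 -0.1152  0.0779] [35 35 34]
261 [ 0.5763 -0.1149  0.0719] [30 32 30]
264 [ 0.5765 -0.1159  0.0666] [29 32 28]
0.0188
```

Call:
{"api": "move_arm", "payload": {"motion": [[0,0,0,0,0,0],[0,0,0,0,0,0],[0,0,0,0,0,0],[0,0,0,0,0,0],[0,0,0,0,0,0],[0,0,0,0,0,0],[0,0,0,0,0,0],[0,0,0,0,0,0]], "fingers": 0.4}}

```text
time: 5.0
tool_pos: [0.5764, -0.093, 0.0513]
tool_rot: [3.142, 0.0, 3.079]
contact_force: [-0.1, -0.1, 0.1]
opening: 0.064
grip_force: 0.0
```

```bash
python3 st.py; python3 - <<'E'
from h import *
np.set_printoptions(precision=4,suppress=True)
W=cam("wrist"); S=cam("side")
def cloud(c,u0,u1,v0,v1):
    return np.array([pt(c,u,v) for v in range(v0,v1) for u in range(u0,u1) if c["range_z"][v,u]>0])
for n,P in (("W",cloud(W,150,480,240,400)),("S",cloud(S,340,450,200,300))):
    for sgn in(1,-1):
        d=(P-[.5765,-.093,0]); m=(abs(d[:,0])<.02)&(d[:,1]*sgn>.02)&(d[:,1]*sgn<.06)
        print(n,sgn,np.histogram(P[m,2],np.arange(.01,.2,.01)))
cv2.imwrite("pics/z2.png",np.hstack([cv2.resize(W["image"][180:440,150:480],(444,350)),cv2.resize(S["image"][170:310,330:470],(350,350))])[:,:,::-1])
E
```

```text
5.0 [ 0.5764 -0.093   0.0513] yaw 176.40000061022272 F [-0.1029 -0.0708  0.1303] T [ 0.1104 -0.0317 -0.0213] 0.0639671673457731 0.0
W 1 (array([1209,  576,   49,  202,    0,    4,    8,    9,  313,  523,  619,
        610,  553,  220,  297,  334,  276,    0]), array([0.01, 0.02, 0.03, 0.04, 0.05, 0.06, 0.07, 0.08, 0.09, 0.1 , 0.11,
       0.12, 0.13, 0.14, 0.15, 0.16, 0.17, 0.18, 0.19]))
W -1 (array([1320,    0,    0,  841,    0,    3,   29,    5,  318,  525,  620,
        612,  546,  225,  290,  314,   66,    0]), array([0.01, 0.02, 0.03, 0.04, 0.05, 0.06, 0.07, 0.08, 0.09, 0.1 , 0.11,
       0.12, 0.13, 0.14, 0.15, 0.16, 0.17, 0.18, 0.19]))
S 1 (array([0, 0, 0, 0, 0, 0, 0, 1, 0, 0, 0, 0, 0, 0, 0, 0, 0, 0]), array([0.01, 0.02, 0.03, 0.04, 0.05, 0.06, 0.07, 0.08, 0.09, 0.1 , 0.11,
       0.12, 0.13, 0.14, 0.15, 0.16, 0.17, 0.18, 0.19]))
S -1 (array([212, 102, 122, 192,   2,  38,  45,   0,  32,  72,  76,  81,  42,
         0,   0,   0,   0,   0]), array([0.01, 0.02, 0.03, 0.04, 0.05, 0.06, 0.07, 0.08, 0.09, 0.1 , 0.11,
       0.12, 0.13, 0.14, 0.15, 0.16, 0.17, 0.18, 0.19]))
```

View pics/z2.png

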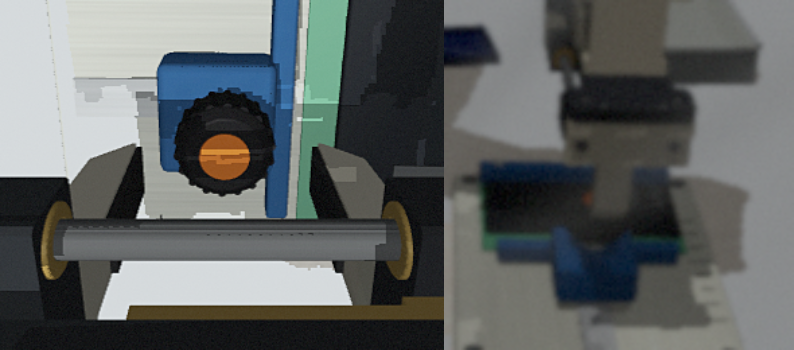

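Both cameras put the fingertips at about z = 0.09, some 40 mm above the reported TCP, and the fingers straddle the knob in y. I'll measure the tip height and finger centre more finely before relying on them.

```bash
python3 - <<'E'
from h import *
np.set_printoptions(precision=4,suppress=True)
W=cam("wrist"); S=cam("side")
P=np.array([pt(W,u,v) for v in range(240,420) for u in range(150,480) if W["range_z"][v,u]>0])
Rz=R.from_euler("z",-(176.4-180),degrees=True).as_matrix()
D=(P-[.5764,-.093,0])@Rz.T   # jig-aligned, rel. to reported TCP
m=(D[:,2]>.086)&(D[:,2]<.135)&(abs(D[:,0])<.03)
for sg in(1,-1):
    Q=D[m&(D[:,1]*sg>.02)]
    print(sg,"zmin",np.percentile(Q[:,2],[0,1,3]))
    for z in np.arange(.09,.13,.008):
        q=Q[abs(Q[:,2]-z)<.004]; print(z,len(q),"x",q[:,0].min(),q[:,0].max(),"y",q[:,1].min(),q[:,1].max())
Ps=np.array([pt(S,u,v) for v in range(200,300) for u in range(340,450)]); D=(Ps-[.5764,-.093,0])@Rz.T
Q=D[(D[:,2]>.084)&(D[:,2]<.135)&(abs(D[:,0])<.03)&(abs(D[:,1])<.07)&(abs(D[:,1])>.02)]
print("side",len(Q),Q.min(0),Q.max(0),np.sort(Q[:,2])[:12])
print(np.array(W["hand_eye"]))
E
```

```text
1 zmin [0.0896 0.0907 0.093 ]
0.09 99 x -0.01080744549647768 0.010391268498278868 y 0.03234427589131736 0.04089937729452081
0.098 306 x -0.011107325800447347 0.009628304339672532 y 0.0321944772436945 0.048140428786067634
0.10600000000000001 435 x -0.011258805190010004 0.00978573254368299 y 0.032274129963760965 0.04935184195795168
0.11400000000000002 494 x -0.011587627436314208 0.0076280525208501215 y 0.03222780236251324 0.05014383626409127
0.12200000000000003 509 x -0.011512377388533912 0.003264446920756691 y 0.032173606341191936 0.04991222790452343
0.13000000000000003 458 x -0.011371897397271884 0.010481920805986799 y 0.03224858279218938 0.047719912497546535
-1 zmin [0.0891 0.091  0.0929]
0.09 103 x -0.011082125680592038 0.009700870530738901 y -0.0399733992259155 -0.03144411976178123
0.098 309 x -0.011335852389837217 0.010192289271524905 y -0.046730477952081254 -0.031309834280972317
0.10600000000000001 432 x -0.011264445654158796 0.010525469077903964 y -0.04829022403928782 -0.03135556743433319
0.11400000000000002 499 x -0.011088988086916905 0.008249329432754082 y -0.049294417945312384 -0.031376495755588624
0.12200000000000003 508 x -0.011245086679852486 0.002395411097973488 y -0.04931911701860278 -0.031352304306721174
0.13000000000000003 461 x -0.011524628211995134 0.010184182992831095 y -0.04651531322370545 -0.031354869199088815
side 304 [-0.0104 -0.0546  0.0894] [0.0119 0.0347 0.1349] [0.0894 0.0897 0.091  0.0912 0.0913 0.0914 0.0916 0.0918 0.0918 0.0919
 0.0922 0.0923]
[[ 0.0009  0.9502  0.3116  0.0845]
 [ 1.     -0.0007 -0.0008  0.0002]
 [-0.0005  0.3116 -0.9502 -0.1965]
 [ 0.      0.      0.      1.    ]]
```

The fingertips are really at z = 0.0895, 38 mm above the reported TCP, and x and y agree. I'll go by the cameras and lower 37 mm in two stages, watching the force.

Call:
{"api": "move_arm", "payload": {"motion": [[0,0,0.1,0,0,0],[0,0,0.2,0,0,0],[0,0,0.2,0,0,0]]}}

```text
time: 5.58
tool_pos: [0.5755, -0.0927, 0.0299]
tool_rot: [3.141, -0.003, 3.079]
contact_force: [0.0, 0.6, 0.7]
opening: 0.0645
grip_force: 0.0
```

Call:
{"api": "move_arm", "payload": {"motion": [[0,0,0.08,0,0,0],[0,0,0.17,0,0,0],[0,0,0.17,0,0,0]]}}

```text
time: 5.95
tool_pos: [0.5758, -0.0928, 0.0134]
tool_rot: [3.141, -0.002, 3.079]
contact_force: [-0.0, -0.4, 0.5]
opening: 0.0642
grip_force: 0.0
```

Call:
{"api": "move_arm", "payload": {"motion": [[0,0,0,0,0,0],[0,0,0,0,0,0],[0,0,0,0,0,0],[0,0,0,0,0,0],[0,0,0,0,0,0],[0,0,0,0,0,0]], "fingers": -1, "newtons": 35}}

```text
time: 6.7
tool_pos: [0.5767, -0.0933, 0.0146]
tool_rot: [-3.141, 0.001, 3.079]
contact_force: [-0.7, -1.5, 2.3]
opening: 0.0389
grip_force: 35.0
```

```bash
python3 st.py
```

```text
6.7 [ 0.5767 -0.0933  0.0146] yaw 176.39778086603405 F [-0.6582 -1.4557  2.341 ] T [-0.245   0.0317  0.0406] 0.03894431741029218 35.00054240742365
```

Gripped at 38.9 mm, 35 N. Now the slide: the first 18 mm, before the expected contact.

Call:
{"api": "move_arm", "payload": {"motion": [[0,0.01,0,0,0,0],[0,0.03,0,0,0,0],[0,0.05,0,0,0,0],[0,0.07,0,0,0,0],[0,0.09,0,0,0,0],[0,0.11,0,0,0,0],[0,0.13,0,0,0,0],[0,0.15,0,0,0,0],[0,0.165,0,0,0,0],[0,0.18,0,0,0,0]]}}

```text
time: 7.95
tool_pos: [0.5779, -0.0757, 0.0146]
tool_rot: [-3.141, 0.001, 3.079]
contact_force: [0.2, -5.7, 2.6]
opening: 0.0385
grip_force: 35.0
```

```bash
python3 st.py; python3 - <<'E'
from h import *
c=cam("scene"); save(c,"s2.png",(250,230,140,105),5.7)
E
```

```text
7.95 [ 0.5779 -0.0757  0.0146] yaw 176.40109783858983 F [ 0.2266 -5.6967  2.6317] T [-0.6925  0.0638  0.0147] 0.038536910777306456 35.00046416418627
```

View pics/s2.png

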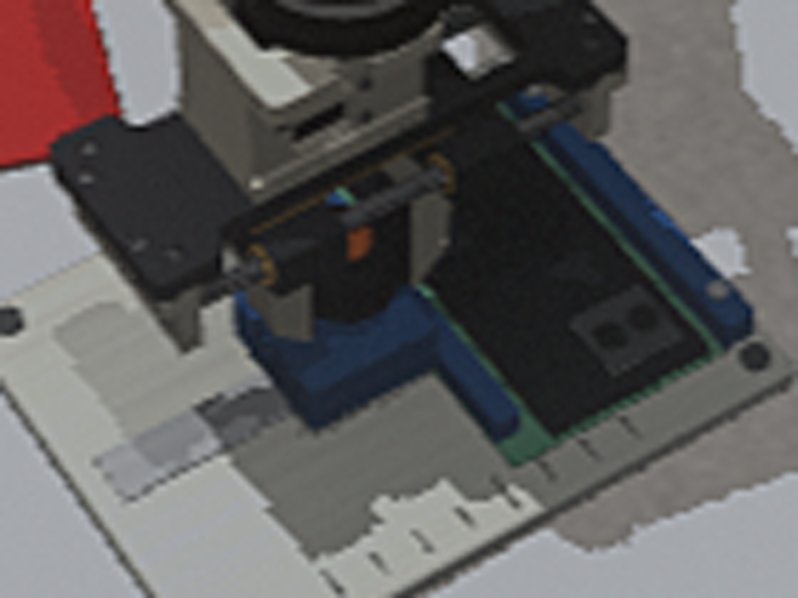

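The fence rides along with the knob; narrow green gaps remain on both sides of the panel at about (440,300) and (600,210). I'll continue slowly; about 10 mm remains.

Call:
{"api": "move_arm", "payload": {"motion": [[0,0.01,0,0,0,0],[0,0.02,0,0,0,0],[0,0.03,0,0,0,0],[0,0.04,0,0,0,0],[0,0.05,0,0,0,0],[0,0.06,0,0,0,0],[0,0.07,0,0,0,0]]}}

```text
time: 8.88
tool_pos: [0.5785, -0.0686, 0.0146]
tool_rot: [-3.141, 0.001, 3.079]
contact_force: [-0.5, -5.2, 2.7]
opening: 0.0394
grip_force: 35.0
```

Call:
{"api": "move_arm", "payload": {"motion": [[0,0.005,0,0,0,0],[0,0.01,0,0,0,0]]}}

```text
time: 9.12
tool_pos: [0.5785, -0.0678, 0.0146]
tool_rot: [-3.141, 0.001, 3.079]
contact_force: [-1.0, -6.2, 1.6]
opening: 0.0388
grip_force: 35.0
```

Call:
{"api": "move_arm", "payload": {"motion": [[0,0.003,0,0,0,0],[0,0.005,0,0,0,0]]}}

```text
time: 9.38
tool_pos: [0.5786, -0.0673, 0.0147]
tool_rot: [-3.141, 0.001, 3.079]
contact_force: [-0.9, -6.0, 2.1]
opening: 0.0386
grip_force: 35.0
```

```bash
python3 st.py
```

```text
9.375 [ 0.5786 -0.0673  0.0147] yaw 176.40054451367888 F [-0.8624 -5.9748  2.1362] T [-0.8079 -0.006  -0.056 ] 0.03859399083130439 35.000534528517164
```

Call:
{"api": "move_arm", "payload": {"motion": [[0,0.003,0,0,0,0],[0,0.005,0,0,0,0]]}}

```text
time: 9.62
tool_pos: [0.5786, -0.0668, 0.0146]
tool_rot: [-3.141, 0.001, 3.079]
contact_force: [-0.4, -5.3, 2.2]
opening: 0.0389
grip_force: 35.0
```

Call:
{"api": "move_arm", "payload": {"motion": [[0,0.002,0,0,0,0],[0,0.004,0,0,0,0]]}}

```text
time: 9.88
tool_pos: [0.5786, -0.0664, 0.0146]
tool_rot: [-3.141, 0.001, 3.079]
contact_force: [0.2, -5.5, 2.0]
opening: 0.0391
grip_force: 35.0
```

Call:
{"api": "move_arm", "payload": {"motion": [[0,0.002,0,0,0,0],[0,0.004,0,0,0,0]]}}

```text
time: 10.12
tool_pos: [0.5787, -0.066, 0.0147]
tool_rot: [-3.141, 0.001, 3.079]
contact_force: [-0.7, -5.3, 2.4]
opening: 0.0389
grip_force: 35.0
```

Call:
{"api": "move_arm", "payload": {"motion": [[0,0.002,0,0,0,0],[0,0.003,0,0,0,0]]}}

```text
time: 10.38
tool_pos: [0.5787, -0.0657, 0.0146]
tool_rot: [-3.14, 0.001, 3.079]
contact_force: [0.4, -5.2, 2.9]
opening: 0.0386
grip_force: 35.0
```

Call:
{"api": "move_arm", "payload": {"motion": [[0,0.002,0,0,0,0],[0,0.004,0,0,0,0]]}}

```text
time: 10.62
tool_pos: [0.5787, -0.0653, 0.0146]
tool_rot: [-3.141, 0.001, 3.079]
contact_force: [1.0, -5.2, 2.5]
opening: 0.0394
grip_force: 35.0
```

Call:
{"api": "move_arm", "payload": {"motion": [[0,0.002,0,0,0,0],[0,0.003,0,0,0,0]]}}

```text
time: 10.88
tool_pos: [0.5787, -0.065, 0.0146]
tool_rot: [-3.141, 0.001, 3.079]
contact_force: [-0.6, -5.1, 2.2]
opening: 0.0394
grip_force: 35.0
```

```bash
python3 - <<'E'
from h import *
c=cam("scene"); save(c,"s3.png",(320,240,80,85),7)
E
```

```text
(no output)
```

View pics/s3.png

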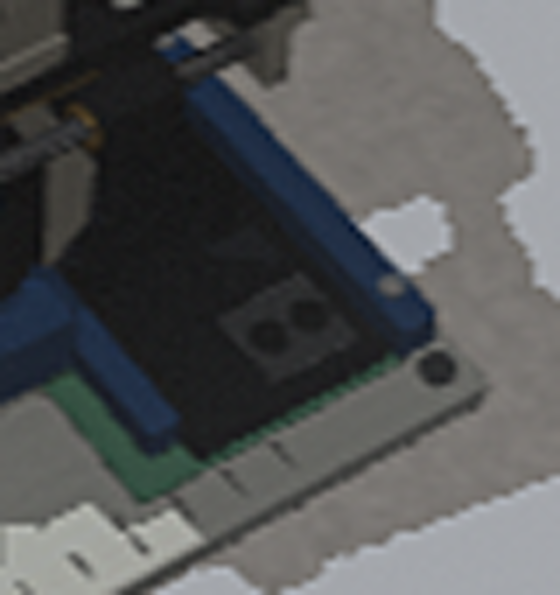

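No green shows on either side now: the panel meets the stop at about (330,260) and the fence at about (130,370). So it is nearly snug, and I'll continue in small steps by feel.

Call:
{"api": "move_arm", "payload": {"motion": [[0,0.002,0,0,0,0],[0,0.003,0,0,0,0]]}}

```text
time: 11.18
tool_pos: [0.5787, -0.0647, 0.0146]
tool_rot: [-3.141, 0.001, 3.079]
contact_force: [0.3, -5.2, 3.2]
opening: 0.0389
grip_force: 35.0
```

Call:
{"api": "move_arm", "payload": {"motion": [[0,0.002,0,0,0,0],[0,0.003,0,0,0,0]]}}

```text
time: 11.42
tool_pos: [0.5788, -0.0644, 0.0146]
tool_rot: [-3.141, 0.001, 3.079]
contact_force: [-0.2, -6.3, 3.2]
opening: 0.039
grip_force: 35.0
```

Call:
{"api": "move_arm", "payload": {"motion": [[0,0.001,0,0,0,0],[0,0.002,0,0,0,0]]}}

```text
time: 11.68
tool_pos: [0.5788, -0.0642, 0.0146]
tool_rot: [-3.141, 0.001, 3.079]
contact_force: [0.6, -6.1, 2.8]
opening: 0.0389
grip_force: 35.0
```

```bash
python3 st.py
```

```text
11.675 [ 0.5788 -0.0642  0.0146] yaw 176.39715022607825 F [ 0.6266 -6.0784  2.8495] T [-0.8192 -0.0699 -0.0192] 0.03887038016407228 35.00049728056183
```

Call:
{"api": "move_arm", "payload": {"motion": [[0,0.002,0,0,0,0],[0,0.003,0,0,0,0]]}}

```text
time: 11.92
tool_pos: [0.5788, -0.0639, 0.0146]
tool_rot: [-3.141, 0.001, 3.079]
contact_force: [-0.4, -5.6, 2.7]
opening: 0.039
grip_force: 35.0
```

Call:
{"api": "move_arm", "payload": {"motion": [[0,0.001,0,0,0,0],[0,0.002,0,0,0,0]]}}

```text
time: 12.18
tool_pos: [0.5788, -0.0637, 0.0146]
tool_rot: [-3.141, 0.001, 3.079]
contact_force: [-0.1, -5.7, 2.3]
opening: 0.0389
grip_force: 35.0
```

Call:
{"api": "move_arm", "payload": {"motion": [[0,0.002,0,0,0,0],[0,0.003,0,0,0,0]]}}

```text
time: 12.42
tool_pos: [0.5788, -0.0636, 0.0146]
tool_rot: [-3.14, 0.001, 3.079]
contact_force: [-0.4, -7.1, 2.5]
opening: 0.0388
grip_force: 35.0
```

Call:
{"api": "move_arm", "payload": {"motion": [[0,0.002,0,0,0,0],[0,0.003,0,0,0,0]]}}

```text
time: 12.68
tool_pos: [0.5788, -0.0636, 0.0146]
tool_rot: [-3.14, 0.001, 3.079]
contact_force: [-0.1, -8.6, 1.4]
opening: 0.039
grip_force: 35.0
```

The fence stopped at y = -0.0636 while the push rose from about 5.5 N to 8.6 N, so the panel is snug at about 3 N. I'll ease the push and start turning clockwise (+z of the tool), 32° to begin with.

Call:
{"api": "move_arm", "payload": {"motion": [[0,-0.002,0,0,0,0],[0,-0.002,0,0,0,0.03],[0,-0.002,0,0,0,0.07],[0,-0.002,0,0,0,0.11],[0,-0.002,0,0,0,0.15],[0,-0.002,0,0,0,0.18],[0,-0.002,0,0,0,0.18]]}}

```text
time: 13.55
tool_pos: [0.5785, -0.0644, 0.0146]
tool_rot: [-3.14, 0.002, 2.512]
contact_force: [-2.8, -9.8, 3.3]
opening: 0.0389
grip_force: 35.0
```

```bash
python3 st.py
```

```text
13.55 [ 0.5785 -0.0644  0.0146] yaw 143.94205181557382 F [-2.7543 -9.7749  3.3078] T [-1.6327  0.2083 -0.0158] 0.03886853962953874 35.000952974078245
```

The off-axis grip (about 1.3 mm) made the knob press further toward the panel (Fy -9.8). I'll have the status script compute a relieving shift in tool axes, and apply it as I turn.

Call:
{"api": "move_arm", "payload": {"motion": [[-0.0015,-0.009,0,0,0,0.015],[-0.0015,-0.009,0,0,0,0.03]]}}

```text
time: 13.8
tool_pos: [0.5784, -0.0646, 0.0146]
tool_rot: [-3.141, 0.002, 2.418]
contact_force: [0.0, -7.8, 1.9]
opening: 0.0387
grip_force: 35.0
```

```bash
cat > st.py <<'E'
from h import *
np.set_printoptions(precision=4,suppress=True)
s=robot.observe(); y=s["tool_rot"][2]; F=s["contact_force"]
w=np.array([F[0],F[1]+4.])/6   # mm, relieving shift toward F=(0,-4)
print(s["time"],s["tool_pos"],"yaw %.2f"%np.degrees(y),"F",F,"Tz %.3f"%s["torque"][2],"q6 %.2f"%s["qpos"][5],"eff6 %.3f"%s["joint_efforts"][5],"grip",s["grip_force"],"shift mm x,y",w@[np.cos(y),np.sin(y)],w@[np.sin(y),-np.cos(y)])
E
python3 st.py
```

```text
13.8 [ 0.5784 -0.0646  0.0146] yaw 138.52 F [ 0.0151 -7.8229  1.9498] Tz 0.110 q6 -1.09 eff6 -0.456 grip 34.99952389189275 shift mm x,y -0.42393300737125117 -0.4756564601860505
```

Call:
{"api": "move_arm", "payload": {"motion": [[-0.004,-0.006,0,0,0,0.01],[-0.004,-0.006,0,0,0,0.017],[-0.004,-0.006,0,0,0,0.017]]}}

```text
time: 14.18
tool_pos: [0.5783, -0.0647, 0.0146]
tool_rot: [3.141, 0.001, 2.365]
contact_force: [-0.1, -5.6, 2.0]
opening: 0.0391
grip_force: 35.0
```

```bash
python3 st.py
```

```text
14.175 [ 0.5783 -0.0647  0.0146] yaw 135.52 F [-0.0587 -5.6466  1.9706] Tz -0.014 q6 -1.04 eff6 0.048 grip 35.000695914641256 shift mm x,y -0.18531292072152183 -0.20264840554566854
```

Call:
{"api": "move_arm", "payload": {"motion": [[-0.001,-0.003,0,0,0,0.02],[-0.001,-0.003,0,0,0,0.035],[-0.001,-0.003,0,0,0,0.035]]}}

```text
time: 14.55
tool_pos: [0.5782, -0.0648, 0.0146]
tool_rot: [3.141, 0.001, 2.255]
contact_force: [0.3, -5.0, 3.5]
opening: 0.0389
grip_force: 35.0
```

```bash
python3 st.py
```

```text
14.55 [ 0.5782 -0.0648  0.0146] yaw 129.20 F [ 0.2752 -5.043   3.5217] Tz -0.047 q6 -0.93 eff6 0.157 grip 35.00071634531196 shift mm x,y -0.16369699322320377 -0.0743299381991499
```

Call:
{"api": "move_arm", "payload": {"motion": [[-0.001,-0.002,0,0,0,0.02],[-0.001,-0.002,0,0,0,0.035],[-0.001,-0.002,0,0,0,0.035]]}}

```text
time: 14.92
tool_pos: [0.578, -0.0649, 0.0146]
tool_rot: [3.141, 0.001, 2.146]
contact_force: [0.6, -4.9, 4.4]
opening: 0.0387
grip_force: 35.0
```

```bash
python3 st.py
```

```text
14.925 [ 0.578  -0.0649  0.0146] yaw 122.96 F [ 0.6081 -4.8573  4.364 ] Tz -0.037 q6 -0.82 eff6 0.223 grip 35.000956111737445 shift mm x,y -0.1750203470861527 0.007304586069980084
```

Call:
{"api": "move_arm", "payload": {"motion": [[-0.001,-0.0015,0,0,0,0.02],[-0.001,-0.0015,0,0,0,0.035],[-0.001,-0.0015,0,0,0,0.035]]}}

```text
time: 15.3
tool_pos: [0.5779, -0.065, 0.0146]
tool_rot: [3.141, 0.001, 2.037]
contact_force: [1.1, -4.8, 3.8]
opening: 0.0389
grip_force: 35.0
```

```bash
python3 st.py
```

```text
15.3 [ 0.5779 -0.065   0.0146] yaw 116.71 F [ 1.1355 -4.7843  3.8403] Tz 0.005 q6 -0.71 eff6 0.197 grip 35.0010287975725 shift mm x,y -0.20181722171179814 0.11031070051807972
```

Call:
{"api": "move_arm", "payload": {"motion": [[-0.002,-0.001,0,0,0,0.02],[-0.002,-0.001,0,0,0,0.035],[-0.002,-0.001,0,0,0,0.035]]}}

```text
time: 15.68
tool_pos: [0.5777, -0.065, 0.0146]
tool_rot: [3.141, 0.0, 1.928]
contact_force: [-0.3, -4.0, 4.9]
opening: 0.0388
grip_force: 35.0
```

```bash
python3 st.py
```

```text
15.675 [ 0.5777 -0.065   0.0146] yaw 110.44 F [-0.2513 -4.0312  4.9442] Tz -0.071 q6 -0.60 eff6 0.190 grip 35.001097325304045 shift mm x,y 0.009760686818129388 -0.04106713736648446
```

Call:
{"api": "move_arm", "payload": {"motion": [[0,-0.0015,0,0,0,0.02],[0,-0.0015,0,0,0,0.035],[0,-0.0015,0,0,0,0.035]]}}

```text
time: 16.05
tool_pos: [0.5775, -0.0651, 0.0146]
tool_rot: [3.141, 0.0, 1.818]
contact_force: [-0.3, -4.7, 5.3]
opening: 0.0391
grip_force: 35.0
```

```bash
python3 st.py
```

```text
16.05 [ 0.5775 -0.0651  0.0146] yaw 104.14 F [-0.3124 -4.7258  5.3029] Tz -0.075 q6 -0.49 eff6 0.155 grip 35.001130142675265 shift mm x,y -0.10458577248563064 -0.08003463558569272
```

Call:
{"api": "move_arm", "payload": {"motion": [[-0.001,-0.002,-0.002,0,0,0.02],[-0.001,-0.002,-0.002,0,0,0.035],[-0.001,-0.002,-0.002,0,0,0.035]]}}

```text
time: 16.42
tool_pos: [0.5773, -0.0651, 0.0146]
tool_rot: [3.141, 0.0, 1.708]
contact_force: [0.5, -4.7, 4.9]
opening: 0.0392
grip_force: 35.0
```

```bash
python3 st.py
```

```text
16.425 [ 0.5773 -0.0651  0.0146] yaw 97.86 F [ 0.4761 -4.6634  4.9263] Tz -0.035 q6 -0.38 eff6 0.244 grip 35.00101167042885 shift mm x,y -0.12036912844018356 0.06349985803655188
```

Call:
{"api": "move_arm", "payload": {"motion": [[-0.001,-0.0015,-0.002,0,0,0.02],[-0.001,-0.0015,-0.002,0,0,0.035],[-0.001,-0.0015,-0.002,0,0,0.035]]}}

```text
time: 16.8
tool_pos: [0.5772, -0.0651, 0.0146]
tool_rot: [3.141, -0.0, 1.598]
contact_force: [0.5, -3.8, 2.7]
opening: 0.0391
grip_force: 35.0
```

```bash
python3 st.py
```

```text
16.8 [ 0.5772 -0.0651  0.0146] yaw 91.58 F [ 0.4736 -3.8083  2.7345] Tz 0.186 q6 -0.27 eff6 0.427 grip 35.00062618847551 shift mm x,y 0.02976204465315235 0.07978738680106204
```

Torque rises: Tz goes from about -0.04 to 0.19 at yaw 91.6°. One small step will locate the ramp.

Call:
{"api": "move_arm", "payload": {"motion": [[0,-0.0005,0,0,0,0.007],[0,-0.0005,0,0,0,0.014],[0,-0.0005,0,0,0,0.014]]}}

```text
time: 17.18
tool_pos: [0.5771, -0.0651, 0.0146]
tool_rot: [3.142, -0.0, 1.552]
contact_force: [0.5, -2.6, 2.5]
opening: 0.039
grip_force: 35.0
```

```bash
python3 st.py
```

```text
17.175 [ 0.5771 -0.0651  0.0146] yaw 88.92 F [ 0.5461 -2.6036  2.5488] Tz 0.147 q6 -0.23 eff6 0.301 grip 35.00045400245199 shift mm x,y 0.2344127512375336 0.08662493491628466
```

Torque has levelled off at about +0.2 above the loose value, so the bite began at about yaw 97° ± 1. The target is yaw ≈ 51°; I'll go most of the way, then trim.

Call:
{"api": "move_arm", "payload": {"motion": [[0,-0.0015,0,0,0,0.035],[0.0005,-0.003,0,0,0,0.07],[0.001,-0.0045,0,0,0,0.105],[0.0015,-0.006,0,0,0,0.14],[0.002,-0.0075,0,0,0,0.17],[0.003,-0.0085,0,0,0,0.195],[0.003,-0.0085,0,0,0,0.195]], "newtons": 45}}

```text
time: 18.05
tool_pos: [0.5761, -0.0649, 0.0147]
tool_rot: [-3.141, 0.0, 0.94]
contact_force: [1.5, -3.6, 1.8]
opening: 0.0389
grip_force: 45.0
```

```bash
python3 st.py
```

```text
18.05 [ 0.5761 -0.0649  0.0147] yaw 53.87 F [ 1.5377 -3.5773  1.7705] Tz 0.148 q6 0.39 eff6 0.613 grip 45.000894443364814 shift mm x,y 0.20800375137418428 0.16547278936375037
```

Call:
{"api": "move_arm", "payload": {"motion": [[0.001,0,0,0,0,0.008],[0.001,0,0,0,0,0.016],[0.001,0,0,0,0,0.016],[0.001,0,0,0,0,0.016]]}}

```text
time: 18.55
tool_pos: [0.5761, -0.0648, 0.0147]
tool_rot: [-3.141, 0.0, 0.889]
contact_force: [-0.9, -2.8, 1.8]
opening: 0.039
grip_force: 45.0
```

```bash
python3 st.py
```

```text
18.55 [ 0.5761 -0.0648  0.0147] yaw 50.95 F [-0.934  -2.7918  1.7559] Tz 0.230 q6 0.44 eff6 0.204 grip 45.00042315009523 shift mm x,y 0.05830773611207174 -0.24774923460393414
```

Yaw is 50.95°. Now release, then lift straight up.

Call:
{"api": "move_arm", "payload": {"motion": [[0,0,0,0,0,0],[0,0,0,0,0,0],[0,0,0,0,0,0],[0,0,0,0,0,0],[0,0,0,0,0,0],[0,0,0,0,0,0]], "fingers": 0.5}}

```text
time: 19.3
tool_pos: [0.5763, -0.0648, 0.0147]
tool_rot: [3.142, -0.0, 0.889]
contact_force: [0.7, 0.1, 0.2]
opening: 0.0685
grip_force: 0.0
```

Call:
{"api": "move_arm", "payload": {"motion": [[0,0,-0.1,0,0,0],[0,0,-0.3,0,0,0],[0,0,-0.6,0,0,0],[0,0,-1,0,0,0],[0,0,-1,0,0,0],[0,0,-1,0,0,0]]}}

```text
time: 20.05
tool_pos: [0.5759, -0.0648, 0.1146]
tool_rot: [-3.141, 0.0, 0.889]
contact_force: [-1.0, 0.1, -0.7]
opening: 0.0689
grip_force: 0.0
```

```bash
python3 - <<'E'
from h import *
c=cam("wrist"); save(c,"w9.png")
E
```

```text
(no output)
```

View pics/w9.png

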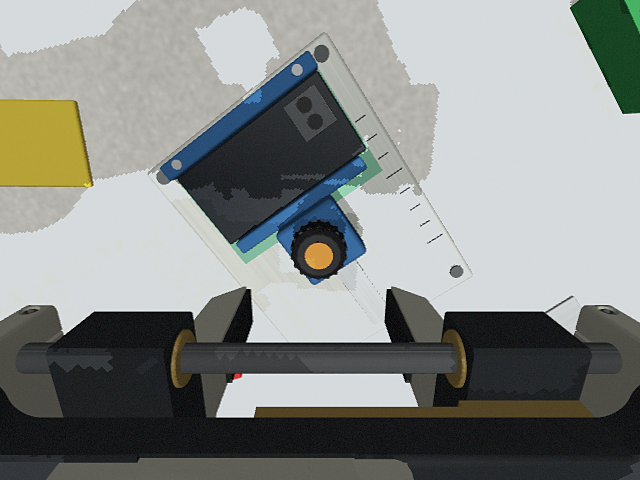

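The panel sits flush between the stop edge (180,180)-(318,72) and the fence (235,245)-(365,155) with no green gap. The gripper is clear and the knob is free at (318,257), so I'm handing in.

```bash
python3 -c "
from cell import robot
print(robot.hand_in())"
```

```text
the job is handed in; nothing more can be done
None
```

I slid the fence until the glass panel was snug (about 3 N when it seated, up to about 5 N briefly early in the turn), turned the knob about 46° past the felt bite (bite angle known to about 1°), released it and handed the job in at about 20 s, without touching the phone case or pry tool; hand-in gave no verdict.

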